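# Roll the beech roller up the jig's gutter into its cradle

## Robot

A 6-joint arm with a two-finger parallel gripper is mounted at the origin on the work surface. World frame = base frame: x ahead of the robot, y to its left, z up, the work surface at z = 0. Lengths are in m, angles in rad, forces in N, time in s.
With the tool pointing down it reaches from about 0.325 to 0.85 m from the base axis. Payload 4.4 kg.
Tool frame: the origin (TCP) lies midway between the tips of the shut fingers; the grasp point (between the pads) lies 19 mm behind it (grasp_offset is the distance from the TCP to the grasp point, in m); z points along the fingers, y is the line along which they close (so a half turn about z gives the same grasp; the last joint's range is limited). The gripper opens to 94 mm and grips with 3 to 60 N. Pads are 16 mm wide; open, the fingers measure 119 mm over their backs; the gripper's body (75 mm by 177 mm) begins 78 mm behind the grasp point.
Start: joints at [-0.15, 0.207, 1.542, -0, 1.393, -0.15], TCP at [0.575, -0, 0.205] pointing down, gripper open.
Joint ranges: [-2.73, 2.73], [-0.86, 2.22], [0.23, 2.46], [-1.11, 4.25], [0.08, 2.63], [-2.82, 2.82]. Speed limits (rad/s): [2.79, 2.79, 3.14, 3.14, 3.14, 3.14].

## Interface

Orientations are given as a unit quaternion [x, y, z, w].
In Python, from station import * gives the robot as it stands. The module is installed in compiled form; this text tells all that it offers.
- The arm moves only by the tool servo_tool, never from a script. Its argument "series" is a list of rows, each a list of 3 entries, a list of its own where there are three numbers: the shift along the world's x, y, z as a fraction of full scale, then the turn, a rotation vector about the world's x, y, z as a fraction of full scale, then the opening, from -1 (shut) to 1 (fully open), so that 0 is half open. A call has exactly 5 rows; each row is the pose to reach, as a shift and turn from the pose commanded when the call began; what a row does not reach only later rows make up. Full scale, the value 1, is 0.2 m for a shift and pi/2 rad for a turn. A row lasts 1/10 s, in which the tool goes at most 50 mm and 8.59 degrees, less where a joint would pass 70% of its speed; a pose out of reach is approached as far as the arm can. A call with a number of a shift or a turn outside -1 to 1 is refused whole. A call with a gripper value outside its range is refused whole. The fingers move at their own pace and stop on an object; "force" is the grip in N (left out, the last holds). Time passes only in rows, so rows that repeat a pose let the fingers close, or fill a call up. It gives the time, the measured TCP pose, the force, the opening and the grip force at its end, in the units of the state.
- state(): the state, without advancing time (a new reading comes with each control period).
- read_camera(name): name is "scene" or "side" or "wrist"; returns (picture, depth): 480x640x3 uint8, red, green, blue; 480x640 float32, m along the optical axis (not along the pixel's ray), 0 where there is no reading.
- camera_model(name): a dict with "fov_y" (degrees; the focal length in pixels is half the picture's height over the tangent of half this angle, whatever the lens; pixels are square), "cx", "cy" (the principal point, pixels), "R" (3x3) and "t" (3): a world point X has camera coordinates R X + t. Camera axes: x right, y down, z forward; pixel columns grow to the right and rows downward; lengths in m; the calibration is good to about 2 mm. A picture is of the moment at which its call begins: read the wrist's pose just before it. camera_model takes no time and is no camera call; for the wrist camera it gives the pose at the moment of the call.
- hand_in(): hands the job in; it is judged then, once.
The state is a dict: "t": time; "q": joint angles; "dq": joint speeds; "joint_efforts": joint torques, N m; "position": TCP position; "ee_rot": TCP orientation; "ft_force": force on the tool from outside, world axes, zero at the start; "torque": the same for the moment, N m; "opening": finger opening in m; "gripper_force": force on a finger pad.
Only numpy, scipy, OpenCV 4.12 (cv2) and the standard library are available. Lean on these libraries where they do the work, as an engineer would, in place of code of your own. Each camera call takes 0.05 s, during which the arm holds its last target. There are 200 camera calls.

## Task

Two round parts lie at the low end of the sloped twin gutter on the bench. With the fingertips behind it, push the pale wooden roller with the blue bands slowly and gently up its own lane, keeping the fingers on it as it climbs instead of flicking it, until it has gone over the crest and lies in the green cradle against the red stop where it cannot roll back; then take the hand away. Do not squeeze or lift it, and leave the dark steel pipe and everything else on the bench where it is.

Things in the scene. Friction and masses are not known exactly. Their poses are not given: they have to be found in the camera images.
- roller: Pale beech roller with two blue bands, solid, 50 mm diameter, 70 mm long, 0.1 kg, lying across either one of the two lanes. Origin on its axis at mid length, y along the axis. It starts against the low cleat at x -127, z 53 mm in the rack's frame. It rolls freely: left alone on the slope it rolls back down. In the cradle it lies at x +125, z +88 mm of the rack's frame.
- pipe: Dark grey steel pipe offcut of the same size (50 mm diameter, 70 mm long, black ends, about 0.24 kg), origin on its axis at mid length, lying at the low end of the other lane against that lane's cleat. To be left alone.
- rack: Twin-gutter rack fixed to the bench, 360 mm long (x), 216 mm wide (y). Origin on the bench under its middle, z up, x level and pointing uphill. Two equal lanes (aluminium floor) along x, centred on y +55 and -55 mm, each 76 mm wide between wooden walls 18 mm above the lane floor. The floor rises 10 degrees: its height above the bench is 50 mm + 0.176 x, from x -153 mm to the crest at x +100 mm.
- gutter: The sloped floor of the rack (both lanes), part of rack. Origin on the floor surface, 50 mm above the rack's origin, midway between the lanes; x points up the 10 degree slope, z square to the floor. A part lying on the slope has its axis 25 mm above it (z).
- rack_crest (a point): Point on the crest of the slope, midway between the lanes, 68 mm above the bench, at rack x +100 mm. Beyond it the green cradle floor of each lane falls at 12 degrees for 50 mm to the red stop. A part whose axis is 10 mm beyond the crest rolls into the cradle by itself.
- rack_stop (a point): Point on the face of the red stop (rack x +150 mm), midway between the lanes, at the height of the stop's top, 105 mm above the bench. The walls beside the cradle are 88 mm above the bench.
- rack_cleat (a point): Low end of the slope, midway between the lanes: top of the dark cleats, 32 mm above the bench, at rack x -145 mm. Each lane's cleat is 10 mm thick and only 7 mm above the floor; beyond it the lane's end is open, so a finger can come down behind the part and push it up over the cleat's top.
- offcut: Loose block of pale wood, 70 x 45 x 40 mm, beside the rack on the robot's side; origin under its centre. Bystander.
- screw_jar: Glass jar with brass lid, 60 mm in diameter, 70 mm high, beside the rack on the side away from the robot; origin under its centre. Bystander.
- glue: Yellow glue bottle with red cap, 64 mm in diameter, 170 mm high, standing to the left of the rack; origin under its centre. Bystander.
- mug: Blue mug, 80 mm in diameter, 90 mm high, to the right of the rack; origin under its centre. Bystander.
- hammer: Hammer with wooden handle, lying on the bench to the left, beyond the glue bottle. Bystander.
- screwdriver: Screwdriver lying on the bench to the right, nearer the robot. Bystander.
Not all that is in view belongs to the job. What is shaped like the roller but turquoise is not meant.

How it is judged:
On the way:
1. the roller is on the upper part of the slope (rack x from 0 to +90 mm) with the fingers touching it, moving slower than 0.4 m/s (x of roller in the frame of rack between 0 and 0.09 m and contact force between the fingers and roller above 0.02 N and linear speed of roller below 0.4 m/s), for 0.1 s.
At the end, for the whole second after the job is handed in: The roller lies at rest in the green cradle against the red stop (axis within 8 mm of its seat along and in height, square to the lane within 0.15 rad), let go, and the pipe is within 15 mm of where it lay (x of roller in the frame of rack between 0.117 and 0.133 m and z of roller in the frame of rack between 0.08 and 0.096 m and angle between the y axis of roller and the y axis of rack, either way round below 0.15 rad and linear speed of roller below 0.02 m/s and distance of pipe from where it was at the start of the episode below 0.015 m); the robot touches nothing.
It fails at once if the roller is lifted off the gutter (its axis more than 15 mm above where it rolls) (z of roller in the frame of gutter above 0.04 m).
It fails at once if the roller is squeezed or pressed by the fingers with more than 25 N (contact force between the fingers and roller above 25 N).
It fails at once if the steel pipe is moved by more than 15 mm (distance of pipe from where it was at the start of the episode above 0.015 m).
It fails at once if a bystander (offcut, screw jar, glue bottle, mug, hammer or screwdriver) is moved by more than 20 mm (distance of any of offcut, screw_jar, glue, mug, hammer, screwdriver from where it was at the start of the episode above 0.02 m).
It also fails if it takes over 42 s, if anything falls off the work surface, if the arm or the gripper's body presses on something with over 40 N, if the wrist force passes 120 N, or if a joint passes its speed limit or range.

## Working session

There is one attempt and no reset: what is moved stays moved. The work goes in short steps, Python scripts to look and compute and a tool call to move; the robot and the scene stay as the last step left them, time stands still between calls to the robot, and variables do not carry over. Pictures are saved under pics/ and viewed, at most 10 in all, crops included, and the job is handed in when it is done.

Besides the shell and the picture viewer there is one more tool, called after "Request:" in YAML: its name, and indented under it one key for each argument. servo_tool: Moves the arm, as the interface text tells. Shift numbers are shares of 0.2 m and turn numbers shares of pi/2 rad, none past 1 either way. Its arguments: {"type":"object","properties":{"series":{"type":"array","items":{"type":"array"}},"force":{"type":"number"}},"required":["series"]}

```bash
mkdir -p pics
cat > h.py <<'E'
from station import *
import numpy as np, cv2
def grab(n):
    m=camera_model(n); p,d=read_camera(n); return p,d,m
def f(m): return 240/np.tan(np.radians(m["fov_y"])/2)
def pts(d,m):
    v,u=np.mgrid[0:480,0:640]; k=f(m)
    c=np.stack([(u-m["cx"])*d/k,(v-m["cy"])*d/k,d],-1)
    return (c-np.array(m["t"]))@np.array(m["R"])
E
python3 - <<'E'
from h import *
for n in("scene","side"):
    p,d,m=grab(n); np.savez(n,p=p,d=d,W=pts(d,m)); cv2.imwrite(f"pics/{n}.png",p[...,::-1])
    print(n,{k:np.round(v,3).tolist() for k,v in m.items()},(d>0).mean())
print(state()["t"],state()["ft_force"])
E
```

```text
scene {'fov_y': 52.771, 'cx': 319.633, 'cy': 244.751, 'R': [[-0.613, 0.79, 0.011], [0.521, 0.415, -0.746], [-0.593, -0.452, -0.666]], 't': [0.348, -0.204, 1.712]} 0.99595703125
side {'fov_y': 47.602, 'cx': 316.342, 'cy': 241.216, 'R': [[0.801, -0.599, -0.02], [-0.36, -0.454, -0.815], [0.479, 0.66, -0.579]], 't': [-0.421, 0.28, 1.294]} 0.9945279947916666
0.1 [-0.18371617 -0.18110578 -0.42844892]
```

View pics/scene.png

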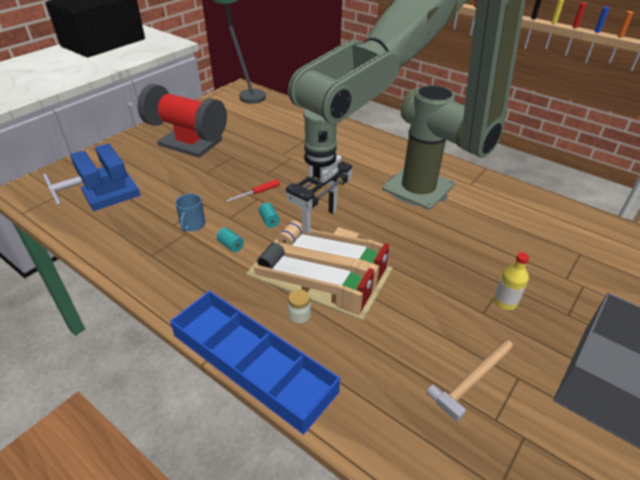

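View pics/side.png

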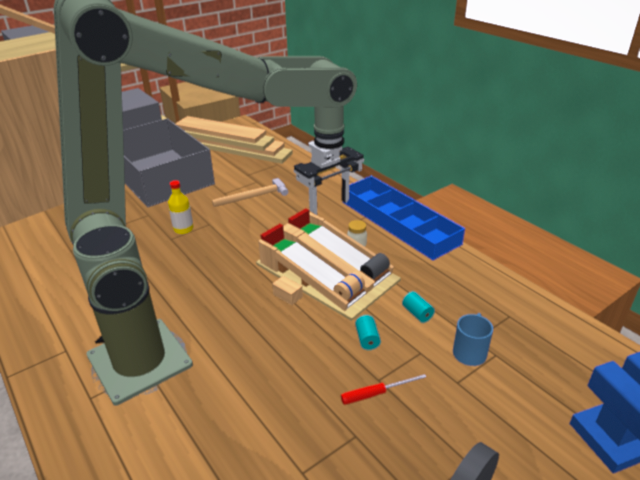

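The scene view shows the rack at about (325,265), with the roller at (291,233) in the lane nearer the robot and the pipe at (271,255) in the far lane. Uphill is toward +y. In the side view the roller is at (350,287), the pipe at (375,265) and the red stops at (285,228). Turquoise decoys lie beyond the low end.

Run:
```python
from h import *
for n in("scene","side"):
    z=np.load(n+".npz");p=z["p"];W=z["W"];hsv=cv2.cvtColor(p,cv2.COLOR_RGB2HSV).astype(int);H,S,V=[hsv[...,i] for i in range(3)]
    roi=(abs(W[...,0]-.6)<.3)&(abs(W[...,1])<.35)&(W[...,2]>-.02)&(W[...,2]<.125)
    print(n)
    M={"white":(S<40)&(V>150)&(W[...,2]>.015),"red":((H<6)|(H>174))&(S>150)&(W[...,2]>.05),"green":(H>45)&(H<75)&(S>120)&(W[...,2]>.03),
       "dark":(V<75)&(S<90)&(W[...,2]>.03),"turq":(H>80)&(H<95)&(S>150),"blue":(H>98)&(H<130)&(S>90)&(W[...,2]>.03)}
    for k,m in M.items():
        c,l,s,ce=cv2.connectedComponentsWithStats((m&roi).astype(np.uint8))
        for i in range(1,c):
            if s[i,4]<15: continue
            q=W[l==i]; print(k,s[i,4],ce[i].round(),"med",np.median(q,0).round(3),"min",np.percentile(q,3,axis=0).round(3),"max",np.percentile(q,97,axis=0).round(3))
            if k=="white" and s[i,4]>100:
                r=cv2.minAreaRect(q[:,:2].astype(np.float32)*1000); print("   rect mm",np.round(r[0]),np.round(r[1]),round(r[2],1), "box",cv2.boxPoints(r).round().tolist())
                A=np.c_[q[:,:2],np.ones(len(q))];g=np.linalg.lstsq(A,q[:,2],rcond=None)[0];print("   plane",g.round(4),"dir deg",np.degrees(np.arctan2(g[1],g[0])).round(2))
z=np.load("side.npz")
c=z["p"][190:330,230:430,::-1];cv2.imwrite("pics/crop.png",cv2.resize(c,None,fx=4,fy=4,interpolation=cv2.INTER_CUBIC))
```

```text
scene
white 921 [329. 246.] med [ 0.491 -0.025  0.052] min [ 0.453 -0.127  0.033] max [0.531 0.069 0.069]
   rect mm [501. -26.] [ 83. 218.] 11.0 box [[439.0, 73.0], [480.0, -141.0], [562.0, -125.0], [521.0, 88.0]]
   plane [0.0459 0.1866 0.0336] dir deg 76.18
white 1118 [312. 270.] med [ 0.6   -0.002  0.051] min [ 0.562 -0.105  0.032] max [0.639 0.092 0.069]
   rect mm [608.  -6.] [ 83. 213.] 9.8 box [[549.0, 92.0], [586.0, -118.0], [667.0, -104.0], [631.0, 106.0]]
   plane [0.0296 0.1869 0.0344] dir deg 81.0
white 167 [301. 312.] med [0.729 0.064 0.04 ] min [0.705 0.043 0.018] max [0.739 0.072 0.05 ]
   rect mm [723.  60.] [20. 49.] 56.5 box [[697.0, 65.0], [737.0, 38.0], [749.0, 55.0], [708.0, 82.0]]
   plane [-0.5947 -0.9336  0.5269] dir deg -122.5
red 163 [381. 256.] med [0.479 0.139 0.104] min [0.438 0.125 0.057] max [0.507 0.147 0.108]
red 191 [366. 282.] med [0.586 0.159 0.105] min [0.547 0.146 0.055] max [0.616 0.168 0.109]
green 111 [368. 255.] med [0.466 0.092 0.065] min [0.446 0.079 0.06 ] max [0.487 0.108 0.07 ]
green 147 [352. 281.] med [0.577 0.113 0.065] min [0.552 0.
[... 1533 characters left out ...]
]
green 121 [283. 244.] med [0.488 0.106 0.059] min [0.464 0.084 0.052] max [0.512 0.13  0.065]
dark 226 [375. 269.] med [ 0.608 -0.147  0.059] min [ 0.593 -0.157  0.046] max [ 0.66  -0.119  0.07 ]
turq 527 [418. 306.] med [ 0.618 -0.304  0.039] min [ 0.604 -0.33   0.012] max [ 0.643 -0.262  0.049]
turq 563 [367. 332.] med [ 0.46  -0.296  0.042] min [ 0.436 -0.321  0.009] max [ 0.49  -0.253  0.049]
blue 1144 [397. 220.] med [0.831 0.01  0.045] min [ 0.825 -0.162  0.031] max [0.895 0.253 0.058]
blue 17 [358. 280.] med [ 0.546 -0.162  0.07 ] min [ 0.541 -0.167  0.053] max [ 0.548 -0.145  0.077]
blue 20 [348. 287.] med [ 0.507 -0.167  0.07 ] min [ 0.503 -0.177  0.055] max [ 0.51  -0.148  0.076]
```

View pics/crop.png

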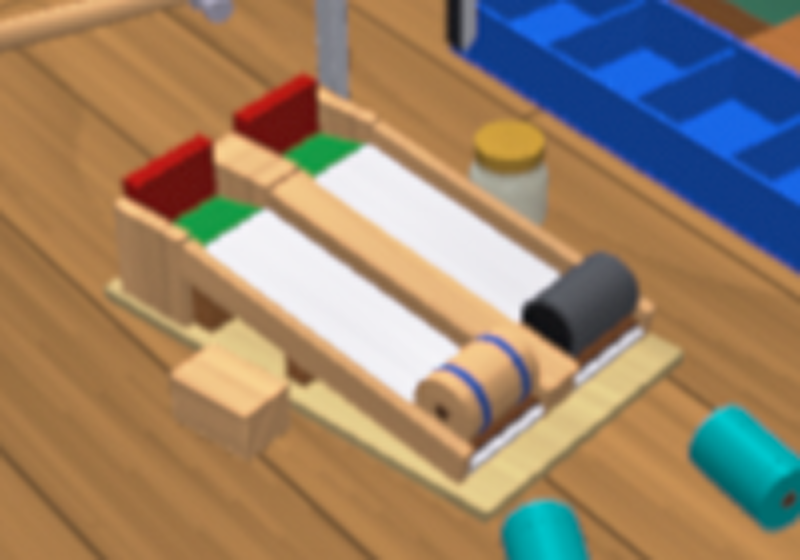

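The crop shows the banded roller against the near lane's cleat at (475,385) and the pipe in the far lane at (580,305). Both views agree on the rack: origin ≈ (0.554,-0.010), uphill at 100.6° yaw, and the roller in the rack y=+55 lane. The roller should therefore sit at about (0.523,-0.145,0.053), which matches where I see the bands.

Run:
```python
from h import *
from scipy.spatial.transform import Rotation as R
s=state();print(s["t"],s["position"],R.from_quat(s["ee_rot"]).as_matrix().round(3).tolist())
a=np.radians(100.6);u=np.array([np.cos(a),np.sin(a)]);v=np.array([-u[1],u[0]]);O=np.array([.554,-.010])
for x in(-178,-160,-120,0,79):
    print(x,(O+u*x/1e3+v*.055).round(4),"tipz",round(.053-.010+.176*(x+160)/1e3,4))
for n in("scene","side"):   # independent lane checks in rack frame: floor edges, stops
    z=np.load(n+".npz");p=z["p"];W=z["W"];h=cv2.cvtColor(p,cv2.COLOR_RGB2HSV).astype(int)
    m=(h[...,1]<40)&(h[...,2]>150)&(W[...,2]>.02)&(W[...,2]<.075);q=W[m][:,:2]-O;q=np.c_[q@u,q@v]
    q=q[(abs(q[:,1]-.055)<.06)&(abs(q[:,0])<.12)];print(n,"lane y",np.percentile(q[:,1],[2,98]).round(4),"x",np.percentile(q[:,0],[2,98]).round(4))
```

```text
0.1 [5.74293759e-01 1.13730535e-04 2.04418967e-01] [[-0.0, 1.0, -0.002], [1.0, 0.0, 0.0], [0.0, -0.002, -1.0]]
-178 [ 0.5327 -0.1951] tipz 0.0398
-160 [ 0.5294 -0.1774] tipz 0.043
-120 [ 0.522  -0.1381] tipz 0.05
0 [ 0.4999 -0.0201] tipz 0.0712
79 [0.4854 0.0575] tipz 0.0851
scene lane y [0.0336 0.0935] x [-0.1107  0.095 ]
side lane y [0.0173 0.0799] x [-0.0824  0.0952]
```

Request:
servo_tool:
  series:
    - [[-0.05, -0.2, 0], [0, 0, 0.06], -0.36]
    - [[-0.1, -0.4, 0], [0, 0, 0.118], -0.36]
    - [[-0.15, -0.6, 0], [0, 0, 0.118], -0.36]
    - [[-0.21, -0.8, 0], [0, 0, 0.118], -0.36]
    - [[-0.21, -0.98, 0], [0, 0, 0.118], -0.36]

```text
t: 0.6
position: [0.5313, -0.1974, 0.2049]
ee_rot: [0.639, 0.769, -0.0, -0.001]
ft_force: [0.2, 0.6, 0.3]
opening: 0.0577
gripper_force: 0.0
```

Request:
servo_tool:
  series:
    - [[0, 0, -0.15], [0, 0, 0], -0.36]
    - [[0, 0, -0.3], [0, 0, 0], -0.36]
    - [[0, 0, -0.4], [0, 0, 0], -0.36]
    - [[0, 0, -0.4], [0, 0, 0], -0.36]
    - [[0, 0, -0.4], [0, 0, 0], -0.36]

```text
t: 1.1
position: [0.5328, -0.1958, 0.1252]
ee_rot: [0.639, 0.77, -0.0, -0.001]
ft_force: [0.3, 0.1, 0.2]
opening: 0.0302
gripper_force: 0.0
```

Run:
```python
from h import *
s=state();print(s["t"],s["position"],s["opening"],s["ft_force"])
p,d,m=grab("side");W=pts(d,m)
c=p[170:350,250:490,::-1];cv2.imwrite("pics/c2.png",cv2.resize(c,None,fx=3.2,fy=3.2,interpolation=cv2.INTER_CUBIC))
```

```text
1.1 [ 0.53277081 -0.19583598  0.12522547] 0.030164742875938674 [0.31503937 0.08186014 0.18334188]
```

View pics/c2.png

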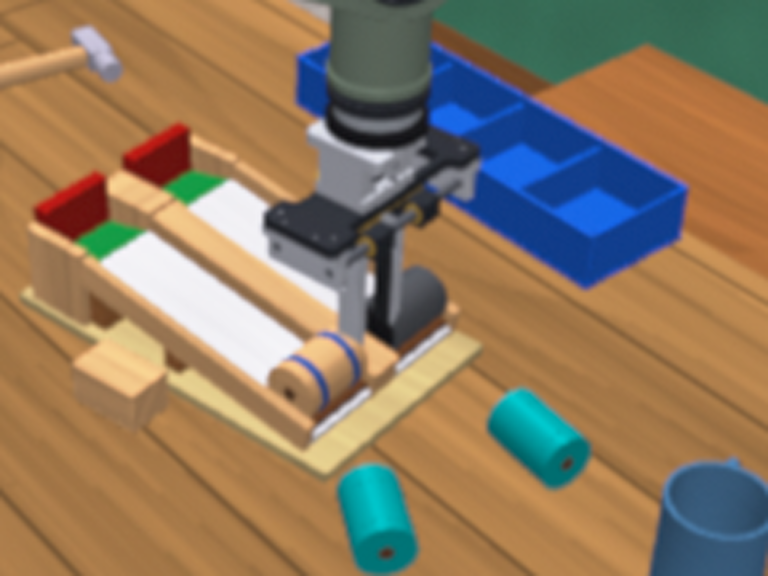

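The picture shows the two fingers just behind and above the low end, at about (365,335), with the roller at (315,375) untouched. Next I descend behind it.

Request:
servo_tool:
  series:
    - [[0, 0, -0.12], [0, 0, 0], -0.36]
    - [[0, 0, -0.24], [0, 0, 0], -0.36]
    - [[0, 0, -0.33], [0, 0, 0], -0.36]
    - [[0, 0, -0.41], [0, 0, 0], -0.36]
    - [[0, 0, -0.41], [0, 0, 0], -0.36]

```text
t: 1.65
position: [0.5324, -0.1955, 0.0428]
ee_rot: [0.639, 0.77, -0.0, -0.001]
ft_force: [-1.0, 0.0, -0.8]
opening: 0.03
gripper_force: 0.0
```

Run:
```python
from h import *
s=state();print(s["t"],s["position"],s["opening"],s["ft_force"])
p,d,m=grab("side")
c=p[210:330,280:440,::-1];cv2.imwrite("pics/c3.png",cv2.resize(c,None,fx=4.5,fy=4.5,interpolation=cv2.INTER_CUBIC))
```

```text
1.65 [ 0.53243987 -0.19554396  0.04282762] 0.02997737171838242 [-0.96308506  0.02534669 -0.78098635]
```

View pics/c3.png

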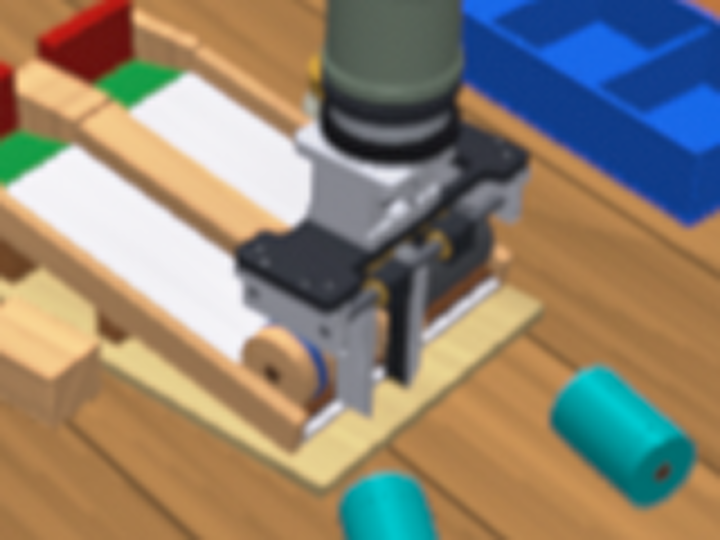

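The fingers are behind the roller and centred on its lane, at about (355,400) and (405,370). Now the slow approach.

Request:
servo_tool:
  series:
    - [[-0.004, 0.02, 0], [0, 0, 0], -0.36]
    - [[-0.008, 0.04, 0], [0, 0, 0], -0.36]
    - [[-0.011, 0.06, 0], [0, 0, 0], -0.36]
    - [[-0.015, 0.08, 0], [0, 0, 0], -0.36]
    - [[-0.018, 0.1, 0], [0, 0, 0], -0.36]

```text
t: 2.2
position: [0.5301, -0.1764, 0.0443]
ee_rot: [0.638, 0.77, -0.0, 0.001]
ft_force: [0.3, -1.7, 1.6]
opening: 0.0299
gripper_force: 1.0
```

Request:
servo_tool:
  series:
    - [[-0.006, 0.03, 0.005], [0, 0, 0], -0.36]
    - [[-0.012, 0.065, 0.011], [0, 0, 0], -0.36]
    - [[-0.019, 0.1, 0.018], [0, 0, 0], -0.36]
    - [[-0.026, 0.14, 0.025], [0, 0, 0], -0.36]
    - [[-0.034, 0.18, 0.032], [0, 0, 0], -0.36]

```text
t: 2.7
position: [0.5226, -0.1394, 0.0501]
ee_rot: [0.639, 0.77, 0.0, 0.0]
ft_force: [-0.3, -2.2, 2.9]
opening: 0.0299
gripper_force: 1.1
```

Run:
```python
from h import *
s=state();print(s["t"],s["position"],s["ft_force"])
p,d,m=grab("side")
c=p[190:330,260:440,::-1];cv2.imwrite("pics/c4.png",cv2.resize(c,None,fx=4,fy=4,interpolation=cv2.INTER_CUBIC))
```

```text
2.7 [ 0.52260975 -0.1394252   0.05010334] [-0.3342102  -2.24532338  2.94517567]
```

View pics/c4.png

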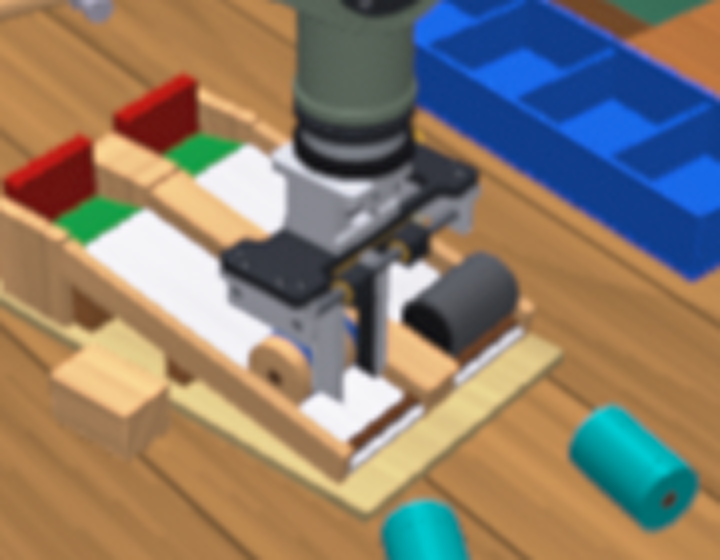

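The roller has cleared the cleat and is being pushed, with the fingers on it at about (330,380). The pipe is still in place.

Request:
servo_tool:
  series:
    - [[-0.007, 0.039, 0.007], [0, 0, 0], -0.36]
    - [[-0.015, 0.079, 0.014], [0, 0, 0], -0.36]
    - [[-0.022, 0.118, 0.021], [0, 0, 0], -0.36]
    - [[-0.03, 0.158, 0.028], [0, 0, 0], -0.36]
    - [[-0.037, 0.197, 0.035], [0, 0, 0], -0.36]

```text
t: 3.25
position: [0.5151, -0.1, 0.057]
ee_rot: [0.639, 0.77, -0.0, 0.0]
ft_force: [0.7, -2.3, 1.1]
opening: 0.0301
gripper_force: 1.0
```

Request:
servo_tool:
  series:
    - [[-0.007, 0.039, 0.007], [0, 0, 0], -0.36]
    - [[-0.015, 0.079, 0.014], [0, 0, 0], -0.36]
    - [[-0.022, 0.118, 0.021], [0, 0, 0], -0.36]
    - [[-0.03, 0.158, 0.028], [0, 0, 0], -0.36]
    - [[-0.037, 0.197, 0.035], [0, 0, 0], -0.36]

```text
t: 3.75
position: [0.5077, -0.0606, 0.064]
ee_rot: [0.639, 0.77, -0.0, 0.0]
ft_force: [1.2, -2.4, 1.6]
opening: 0.03
gripper_force: 1.1
```

Run:
```python
from h import *
s=state();print(s["t"],s["position"],s["ft_force"])
p,d,m=grab("side")
c=p[170:320,240:430,::-1];cv2.imwrite("pics/c5.png",cv2.resize(c,None,fx=4,fy=4,interpolation=cv2.INTER_CUBIC))
```

```text
3.75 [ 0.50770873 -0.06062425  0.06402438] [ 1.17009975 -2.43197477  1.58329448]
```

View pics/c5.png

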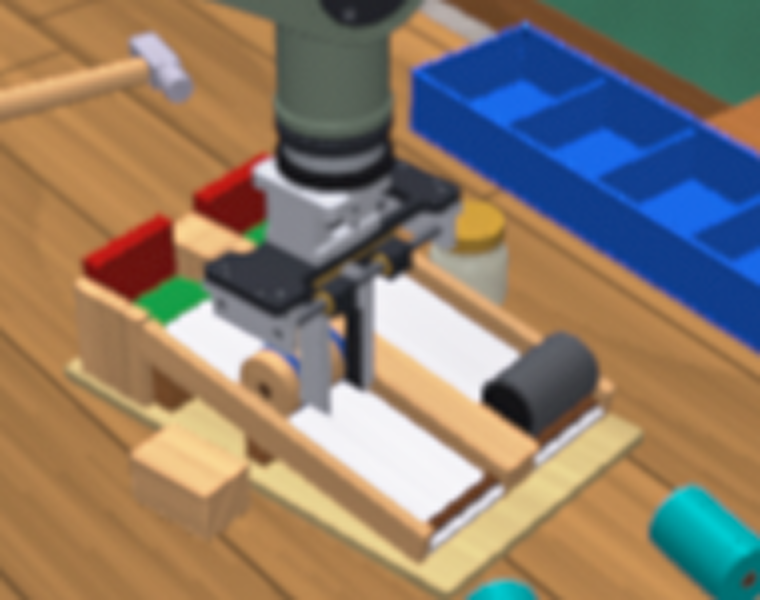

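The roller is about mid-slope at (275,375), square to the lane with the fingers on it. I continue pushing.

Request:
servo_tool:
  series:
    - [[-0.007, 0.039, 0.007], [0, 0, 0], -0.36]
    - [[-0.015, 0.079, 0.014], [0, 0, 0], -0.36]
    - [[-0.022, 0.118, 0.021], [0, 0, 0], -0.36]
    - [[-0.03, 0.158, 0.028], [0, 0, 0], -0.36]
    - [[-0.037, 0.197, 0.035], [0, 0, 0], -0.36]

```text
t: 4.3
position: [0.5003, -0.0211, 0.071]
ee_rot: [0.639, 0.77, -0.0, 0.0]
ft_force: [-0.7, -1.3, 1.4]
opening: 0.03
gripper_force: 1.0
```

Request:
servo_tool:
  series:
    - [[-0.007, 0.039, 0.007], [0, 0, 0], -0.36]
    - [[-0.015, 0.079, 0.014], [0, 0, 0], -0.36]
    - [[-0.022, 0.118, 0.021], [0, 0, 0], -0.36]
    - [[-0.03, 0.158, 0.028], [0, 0, 0], -0.36]
    - [[-0.037, 0.197, 0.035], [0, 0, 0], -0.36]

```text
t: 4.8
position: [0.4929, 0.0182, 0.078]
ee_rot: [0.639, 0.77, -0.0, 0.0]
ft_force: [1.1, -2.9, 1.7]
opening: 0.03
gripper_force: 1.1
```

Request:
servo_tool:
  series:
    - [[-0.006, 0.03, 0.005], [0, 0, 0], -0.36]
    - [[-0.011, 0.06, 0.011], [0, 0, 0], -0.36]
    - [[-0.017, 0.09, 0.016], [0, 0, 0], -0.36]
    - [[-0.022, 0.12, 0.021], [0, 0, 0], -0.36]
    - [[-0.028, 0.15, 0.026], [0, 0, 0], -0.36]

```text
t: 5.3
position: [0.4868, 0.0486, 0.0828]
ee_rot: [0.639, 0.769, 0.0, -0.001]
ft_force: [0.2, -0.4, 0.2]
opening: 0.0302
gripper_force: 0.0
```

Request:
servo_tool:
  series:
    - [[-0.004, 0.02, 0.004], [0, 0, 0], -0.36]
    - [[-0.007, 0.04, 0.007], [0, 0, 0], -0.36]
    - [[-0.01, 0.055, 0.01], [0, 0, 0], -0.36]
    - [[-0.01, 0.055, 0.01], [0, 0, 0], -0.36]
    - [[-0.01, 0.055, 0.01], [0, 0, 0], -0.36]

```text
t: 5.8
position: [0.4854, 0.0586, 0.085]
ee_rot: [0.639, 0.77, -0.0, -0.0]
ft_force: [-0.1, 1.2, -0.4]
opening: 0.03
gripper_force: 0.0
```

Run:
```python
from h import *
s=state();print(s["t"],s["position"],s["ft_force"])
p,d,m=grab("side")
c=p[170:320,240:430,::-1];cv2.imwrite("pics/c6.png",cv2.resize(c,None,fx=4,fy=4,interpolation=cv2.INTER_CUBIC))
```

```text
5.8 [0.48538227 0.05863335 0.0850095 ] [-0.14755158  1.16780253 -0.42447443]
```

View pics/c6.png

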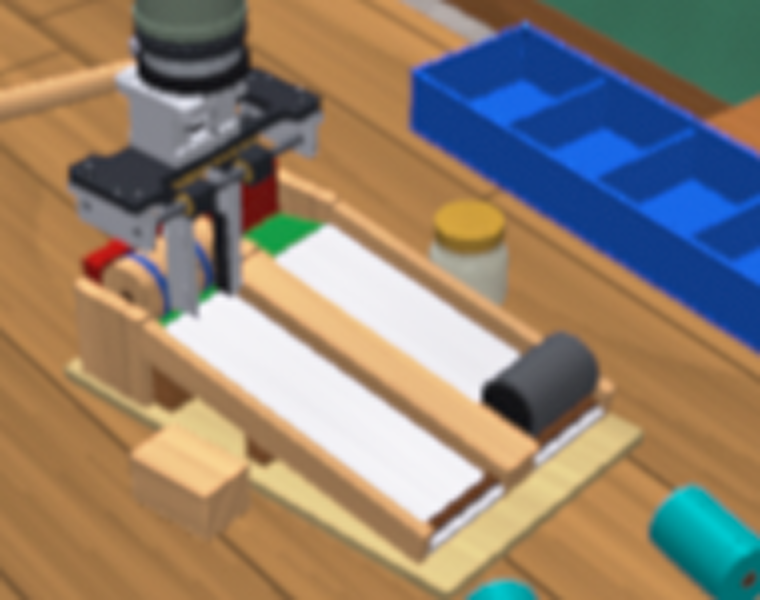

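The roller lies in the cradle at about (150,275), against the red stop and clear of the fingers. I back off downhill, then go up.

Request:
servo_tool:
  series:
    - [[0.007, -0.04, 0.01], [0, 0, 0], -0.36]
    - [[0.015, -0.08, 0.04], [0, 0, 0], -0.36]
    - [[0.022, -0.12, 0.12], [0, 0, 0], -0.36]
    - [[0.022, -0.12, 0.25], [0, 0, 0], -0.36]
    - [[0.022, -0.12, 0.35], [0, 0, 0], -0.36]

```text
t: 6.35
position: [0.4905, 0.0334, 0.1567]
ee_rot: [0.639, 0.769, 0.0, 0.001]
ft_force: [0.6, 0.1, -0.1]
opening: 0.0305
gripper_force: 0.0
```

Request:
servo_tool:
  series:
    - [[0.02, -0.15, 0.15], [0, 0, 0], -0.36]
    - [[0.04, -0.3, 0.25], [0, 0, 0], -0.36]
    - [[0.06, -0.4, 0.25], [0, 0, 0], -0.36]
    - [[0.06, -0.4, 0.25], [0, 0, 0], -0.36]
    - [[0.06, -0.4, 0.25], [0, 0, 0], -0.36]

```text
t: 6.85
position: [0.5015, -0.0459, 0.2051]
ee_rot: [0.639, 0.769, 0.0, -0.0]
ft_force: [-0.7, 0.4, 0.3]
opening: 0.0304
gripper_force: 0.0
```

Run:
```python
from h import *
s=state();print(s["t"],s["position"],s["ft_force"])
a=np.radians(100.6);u=np.array([np.cos(a),np.sin(a)]);v=np.array([-u[1],u[0]]);O=np.array([.554,-.010])
for n in("side","scene"):
    p,d,m=grab(n);W=pts(d,m);h=cv2.cvtColor(p,cv2.COLOR_RGB2HSV).astype(int)
    r=np.stack([(W[...,:2]-O)@u,(W[...,:2]-O)@v,W[...,2]],-1)
    k=(abs(r[...,0]-.125)<.04)&(abs(r[...,1]-.055)<.036)&(r[...,2]>.107)&(r[...,2]<.13)
    print(n,k.sum(),"top med",np.median(r[k],0).round(4),"max z",r[k][:,2].max().round(4))
    if n=="side":cv2.imwrite("pics/c7.png",cv2.resize(p[170:320,240:430,::-1],None,fx=4,fy=4,interpolation=cv2.INTER_CUBIC))
```

```text
6.85 [ 0.50152299 -0.04594053  0.20507539] [-0.72306977  0.38579563  0.28466692]
side 108 top med [0.1204 0.0549 0.109 ] max z 0.114
scene 252 top med [0.1281 0.0523 0.1114] max z 0.1166
```

View pics/c7.png

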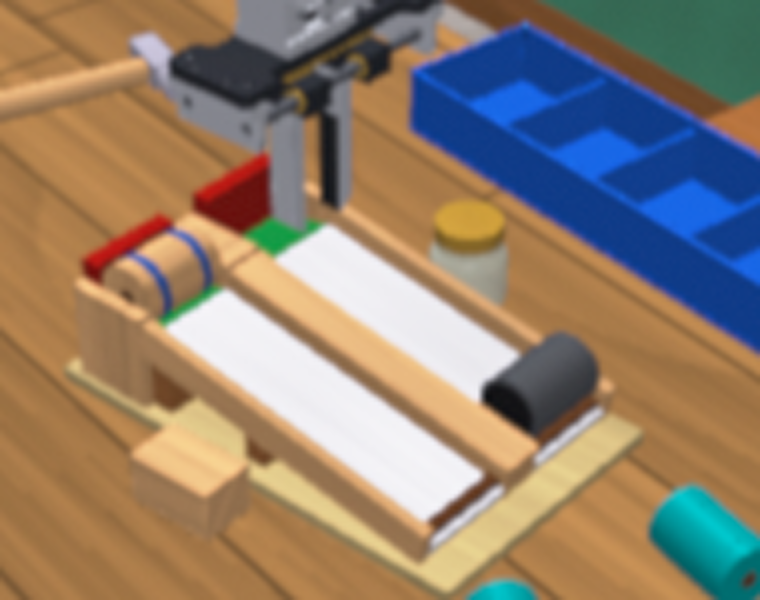

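The roller is in the cradle against the stop at (160,270). Its top is at about 0.114 m and rack x is about 0.125 m, both matching the seat. The pipe has not moved and the hand is clear.

```bash
python3 -c "
from station import *
print(hand_in())"
```

```text
the job is handed in; nothing more can be done
None
```

The roller was pushed slowly up its lane and over the crest, and it now lies in the green cradle against the red stop. The hand is clear, the pipe and bystanders look unmoved in the final camera view, and the job is handed in; no verdict was returned.

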